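# Clamp an empty cartridge in the filling nest with the bolt handle

## Robot

A 6-joint arm with a two-finger parallel gripper is mounted at the origin on a cart in front of the work surface, level with it; the furniture and walls round the work are solid. World frame = base frame: x ahead of the robot, y to its left, z up, the work surface at z = 0. Lengths are in m, angles in degrees, forces in N, time in s.
With the tool pointing down it reaches from about 0.275 to 0.975 m from the base axis. Payload 8.4 kg.
Tool frame: the origin (TCP) lies at the very end of the fingers, on their centre line; the grasp point (between the pads) lies 19 mm behind it; z points along the fingers, y is the line along which they close (so a half turn about z gives the same grasp; the last joint's range is limited). The gripper opens to 92 mm and grips with 3 to 60 N. Pads are 20 mm wide; open, the fingers measure 128 mm over their backs; the gripper's body (75 mm by 189 mm) begins 69 mm behind the grasp point.
Start: joints at [-72.846, 20.225, 93.587, -0, 66.188, -0.138], TCP at [0.186, -0.597, 0.215] pointing down, gripper open.
Joint ranges: [-150.9, 150.9], [-52.94, 120.26], [3.33, 152.33], [-74.26, 254.26], [0, 154.13], [-172.89, 172.89]. Speed limits (degrees/s): [127.2, 127.2, 159.86, 180, 180, 180].

## Interface

Orientations are given as [roll, pitch, yaw] about the fixed x, y, z axes, in that order (R = Rz(yaw) Ry(pitch) Rx(roll)).
In Python, from bench import telemetry, imaging, env, boxes_of gives the robot as it stands.
- The arm moves only by the tool drive_tool, never from a script. Its arguments are lists of equal length, an entry for each row: "claw": the finger opening in mm, from 0 to 91.9; "slide": the shift along the tool's x, y, z in mm, a list of three; "twist": the turn about the tool's z in degrees. A call has 1 to 12 rows; each row shifts and turns the commanded pose from where the row before left it, along the tool's axes as they then stand; what a row does not reach is not made up. A row lasts 1/12 s, in which the tool goes at most 41.7 mm and 7.16 degrees, less where a joint would pass 70% of its speed; a pose out of reach is approached as far as the arm can. A call is refused whole if a number of a shift passes 41.7 or a number of a turn 7.16, either way. A call with a gripper value outside its range is refused whole. The fingers move at their own pace and stop on an object; the grip force is fixed at half the most. Time passes only in rows, so rows that do not move let the fingers close. It gives the time, the measured TCP pose, the force, the opening and the grip force at its end, in the units of the state.
- telemetry.get_obs(): the state, without advancing time (a new reading comes with each control period).
- imaging.snapshot(name): name is "side" or "top" or "wrist"; returns a dict with "image" (400x640x3 uint8, red, green, blue), "K" (3x3 intrinsics, pixels), "xyz" and "attitude" of the camera in the world. Camera axes: x right, y down, z forward; pixel columns grow to the right and rows downward; lengths in m; the calibration is good to about 2 mm. A picture is of the moment at which its call begins. There is no depth.
- env.finish_job(): hands the job in; it is judged then, once.
Trained networks look in a picture, given as the dict that the camera call returned (one of the last four; its "shot" number tells which), for a name from the list of things; names that differ only in an ending like _2 or _b are one class to them, and where a whole thing is asked for, a point or a joint stands for the part that bears it (a point fixed in the world has none). Each returns a list of dicts, best first, with "confidence" (0 to 1); they miss things now and then, are a little off and sometimes report something else, mostly with a low value. They report only what shows in the picture. A call takes as long as a camera call.
- boxes_of(picture, thing): "location" ([x, y, z] in m, in world coordinates, good to about 4 mm: the middle of the surface that is visible of it).
The state is a dict: "time_s": time; "q": joint angles; "joint_velocities": joint speeds; "effort": joint torques, N m; "ee_pos": TCP position; "orientation": TCP orientation; "contact_force": force on the tool from outside, world axes, zero at the start; "torque": the same for the moment, N m; "opening": opening from 0.0 (shut) to 1.0 (fully open); "gripper_force": force on a finger pad.
Only numpy, scipy, OpenCV 4.12 (cv2) and the standard library are available. Lean on these libraries where they do the work, as an engineer would, in place of code of your own. Each camera call takes 0.05 s, during which the arm holds its last target. There are 200 camera calls.

## Task

Clamp the empty twin cartridge in its filling nest: push the ball handle of the bolt along the straight slot until it reaches the end, so that the pad presses the cartridge squarely against the far rail, then turn the handle sideways and down into the short leg of the slot, as far as it goes, so that the bolt is locked. Only push the handle with the fingertips, grasping nothing; do not touch the cartridge itself, and leave the cap, the mixer nozzle and the brass fitting beside the work where they are.

Things in the scene. Friction and masses are not known exactly. Their poses are not given: they have to be found in the camera images.
- nest: Fixed nest on an aluminium base plate 200 (x) x 262 (y) x 8 mm; origin on its underside at bench level, z up; +y is the way the bolt pushes, -x the side to which the slot's short leg turns. Rail along x at the +y end: inner face at y = 103 mm, 180 mm long, top at z = 48 mm. At the -y end the bolt's barrel lies along y over x = 0.
- corner (a point): Corner of the L slot, on top of the barrel (steel tube, 46 mm in diameter, axis at z = 36 mm, y = -131 to -44 mm in the nest's frame). From here the long leg, 13 mm wide, runs 45 mm back along -y on top; the short leg runs round the tube to -x. The handle, an upright 10 mm pin with a ball on top, stands out of the slot. Axes as the nest's.
- bolt (a joint): Slide of the bolt along the nest's +y, m: 0 = back, 0.045 = fully forward (end of the long leg). Friction holds it wherever it is left; pushing takes about 5 N, up to about 10 N over the last few millimetres where the sprung pad is squeezed.
- handle (a joint): Turn of the handle about the bolt axis, rad: 0 = upright, 1.047 (60 degrees) = fully down towards the nest's -x, at the end of the short leg. The slot lets it turn only when the bolt is at least 0.042 forward. Turning takes about 1 N at the ball; friction holds it where it is left.
- knob (a point): Centre of the black ball on the handle, 25 mm in diameter, 72 mm from the bolt axis; upright it stands 108 mm above the bench, fully turned down about 72 mm.
- pad: Rubber-faced pressure pad on the front of the bolt, 56 mm wide (x), 26 mm high; origin at the centre of its face, which looks to the nest's +y. It is sprung: it gives way up to 9 mm, 0.7 N per mm, and is squeezed about 5 mm when the cartridge is clamped.
- cartridge: Loose empty white twin cartridge lying flat in the nest between pad and rail, 227 (its x) x 94 (its y) x 50 mm, 0.11 kg; origin below its middle, on the underside, about 12 mm above the bench; the outlet neck points to its -x. It lies 12 to 27 mm short of the rail and a little askew; pressed flat against the rail its origin is at y = +57 mm in the nest's frame.
- cap: Loose white star-shaped cap, 51 mm across, 24 mm high, origin under its centre; a bystander on the bench in front of the bolt, to the nest's -x.
- mixer: Loose white static mixer nozzle, a slim tapering tube 150 mm long (its y), 21 mm thick, origin below its middle; a bystander on the bench before the cartridge's neck, to the nest's -x.
- fitting: Loose brass nipple, 18 mm thick, 32 mm high, standing on the nest's base plate (8 mm above the bench) beside the barrel, to the nest's +x; origin under its centre; a bystander.

How it is judged (in metres and radians):
On the way, in this order (a step that is already met when the one before it is completed fails the run):
1. the bolt is pushed to the front end of the long leg, handle still upright (value of joint bolt above 0.0415 m and value of joint handle below 0.4 rad), for 0.1 s.
2. the handle is turned down into the short leg (value of joint bolt above 0.04 m and value of joint handle above 0.9 rad), for 0.2 s.
At the end, for the whole second after the job is handed in: The bolt is forward (at least 40 of its 45 mm) and the handle is turned into the short leg (at least 0.9 of 1.047 rad); the cartridge lies at rest on the nest's bed, against the rail (within 3 mm) and square to it (within 0.03 rad), with the pad pressing on it (more than 0.8 N) (all of step 2 and contact force between pad and cartridge above 0.8 N and y of cartridge in the frame of nest between 0.054 and 0.06 m and angle between the x axis of cartridge and the x axis of nest, either way round below 0.03 rad and height (world z) of cartridge below 0.02 m and linear speed of cartridge below 0.02 m/s); the robot touches nothing.
It fails at once if the cartridge is lifted (height (world z) of cartridge above 0.027 m).
It fails at once if the hand touches the cartridge (contact force between any of the fingers, the arm and cartridge above 1 N).
It fails at once if the handle is forced over before the bolt has reached the corner (value of joint handle above 0.4 rad and value of joint bolt below 0.036 m).
It fails at once if the cap, the mixer nozzle or the brass fitting is moved by more than 20 mm (distance of any of cap, fitting, mixer from where it was at the start of the episode above 0.02 m).
It also fails if it takes over 45 s, if anything falls off the work surface, if the arm or the gripper's body presses on something with over 40 N, if the wrist force passes 120 N, or if a joint passes its speed limit or range.

## Working session

There is one attempt and no reset: what is moved stays moved. The work goes in short steps, Python scripts to look and compute and a tool call to move; the robot and the scene stay as the last step left them, time stands still between calls to the robot, and variables do not carry over. Pictures are saved under pics/ and viewed, at most 10 in all, crops included, and the job is handed in when it is done.

Besides the shell and the picture viewer there is one more tool, called after "Emit:" as name(argument=value, ...) on one line, values as JSON. drive_tool: Moves the arm, as the interface text tells. Its arguments: {"type":"object","properties":{"claw":{"type":"array","items":{"type":"number"}},"slide":{"type":"array","items":{"type":"array","items":{"type":"number"}}},"twist":{"type":"array","items":{"type":"number"}}},"required":["claw","slide","twist"]}

```bash
mkdir -p pics; ls; cat > h.py <<'E'
from bench import telemetry, imaging, env, boxes_of
import cv2, numpy as np
def save(p,n): cv2.imwrite(f'pics/{n}.png',cv2.cvtColor(p['image'],cv2.COLOR_RGB2BGR))
E
python3 - <<'E'
from h import *
o=telemetry.get_obs(); print(o)
for c in ('top','side'):
    p=imaging.snapshot(c); save(p,c+'0')
    print(c,p['K'].tolist() if hasattr(p['K'],'tolist') else p['K'],p['xyz'],p['attitude'])
    for t in ['nest','knob','bolt','handle','pad','cartridge','cap','mixer','fitting']:
        print(t,[(np.round(d['location'],4).tolist(),round(d['confidence'],2)) for d in boxes_of(p,t)[:2]])
E
```

```text
pics
{'time_s': 0.0, 'q': array([-7.28456048e+01,  2.02621488e+01,  9.36286731e+01,  7.49304027e-04,
        6.61888335e+01, -1.37869846e-01]), 'joint_velocities': array([-0.01188864, -0.00306985, -0.03134787, -0.02288484,  0.07765484,
       -0.1172042 ]), 'effort': array([-7.50042818e-04, -5.93847978e+01, -3.34218836e+01,  6.95906184e-02,
        2.35747156e-02, -1.22433153e-04]), 'ee_pos': array([ 0.18563158, -0.59627258,  0.2138704 ]), 'orientation': array([-1.79920347e+02, -8.76773865e-04,  1.72919614e+01]), 'contact_force': array([-0.05865177, -0.36293541, -0.47727583]), 'torque': array([ 0.0040345 ,  0.01771671, -0.00900143]), 'gripper_force': 0.0, 'opening': 0.9994909347949837}
top [[438.48915248952494, 0.0, 319.7719375772753], [0.0, 438.48915248952494, 196.54819034395177], [0.0, 0.0, 1.0]] [0.46401459 0.27678244 0.93673957] [-175.16967581   -1.25376425  -89.12919452]
nest [([0.5638, 0.2224, 0.0086], 0.88), ([0.5723, 0.2175, 0.0456], 0.6)]
knob [([0.5823, 0.1788, 0.1181], 0.57)]
bolt [([0.5714, 0.2158, 0.0448], 0.66)]
handle []
pad [([0.5597, 0.2404, 0.0494], 0.59), ([0.5629, 0.2207, 0.0041], 0.32)]
cartridge [([0.5489, 0.3172, 0.0577], 0.59)]
cap [([0.4554, 0.1357, 0.0264], 0.91)]
mixer [([0.4019, 0.2829, 0.0169], 0.94)]
fitting [([0.6382, 0.207, 0.0233], 0.5)]
side [[414.6635805253983, 0.0, 322.87592938562676], [0.0, 414.6635805253983, 198.71181225821542], [0.0, 0.0, 1.0]] [ 0.43699574 -0.42905575  0.56385964] [-124.59567061    0.73677006   -9.38774122]
nest [([0.5553, 0.2017, 0.0117], 0.6), ([0.5454, 0.2399, 0.0476], 0.48)]
knob [([0.5791, 0.1732, 0.1067], 0.81)]
bolt [([0.5773, 0.1768, 0.0593], 0.95)]
handle [([0.5815, 0.1731, 0.1057], 0.62)]
pad [([0.5457, 0.2353, 0.046], 0.64)]
cartridge [([0.5377, 0.2977, 0.0523], 0.98)]
cap [([0.4565, 0.1238, 0.0197], 0.92)]
mixer [([0.3938, 0.2769, 0.0096], 0.49)]
fitting [([0.6385, 0.2041, 0.0306], 0.7)]
```

View pics/top0.png

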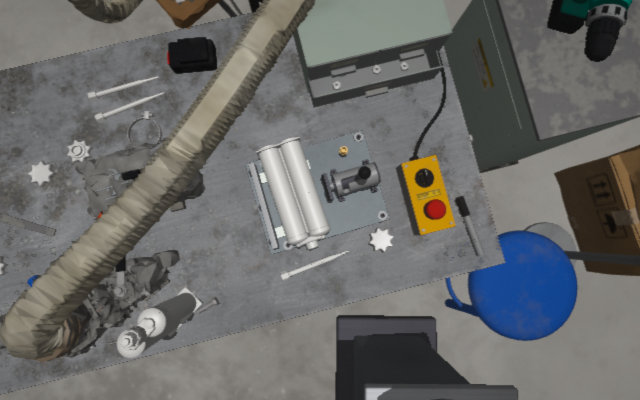

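View pics/side0.png

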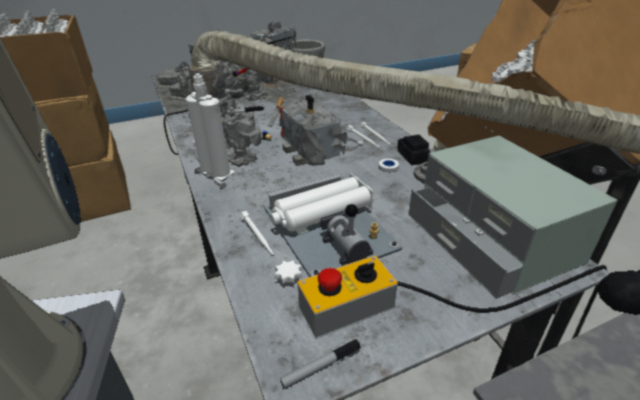

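The top view shows the nest at about px (315,195). The barrel runs from (382,177) to (325,185), with the knob at (363,172), the rail on the left (about 262,205), the cap at (381,240), the mixer at (315,263) and the fitting at (344,150). The side view agrees, with the handle upright at (351,211). Next I'll zoom in to get the nest's yaw.

```bash
python3 - <<'E'
import cv2
a=cv2.imread('pics/top0.png')[120:260,240:400]; cv2.imwrite('pics/c1.png',cv2.resize(a,None,fx=5,fy=4.2857,interpolation=cv2.INTER_CUBIC)[:600])
E
```

```text
(no output)
```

View pics/c1.png

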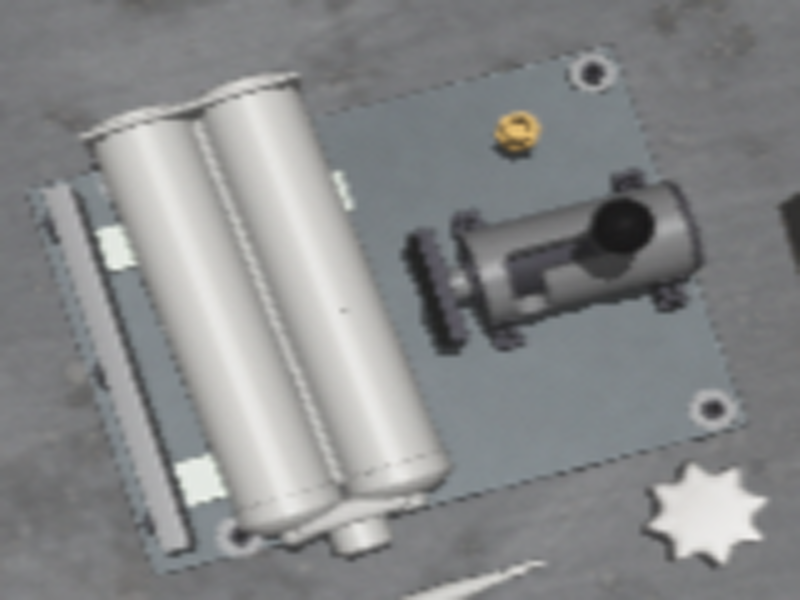

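The crop shows the plate corners at crop px (610,45), (748,425), (163,573) and (33,190), and the ball at (623,225). The slot corner is at the left end of the slot, with the short leg going down in the image (nest -x).

```bash
cat >> h.py <<'E'
from scipy.spatial.transform import Rotation as Ro
def ray(p,u,v):
    d=Ro.from_euler('xyz',p['attitude'],degrees=True).apply(np.linalg.inv(p['K'])@[u,v,1.]); return np.array(p['xyz']),d/np.linalg.norm(d)
def onz(p,u,v,z):
    c,d=ray(p,u,v); return c+d*(z-c[2])/d[2]
def tri(*rs):
    A=sum(np.eye(3)-np.outer(d,d) for c,d in rs); b=sum((np.eye(3)-np.outer(d,d))@c for c,d in rs); return np.linalg.solve(A,b)
E
python3 - <<'E'
from h import *
p=imaging.snapshot('top'); s=imaging.snapshot('side')
cr=lambda u,v:(240+u/5-.4,120+v/(600/140)-.4)
X=np.array([onz(p,*cr(*c),.008) for c in [(610,45),(748,425),(163,573),(33,190)]])[:,:2]
m=np.array([[.1,-.131],[-.1,-.131],[-.1,.131],[.1,.131]])
mc=X.mean(0); H=m.T@(X-mc); th=np.arctan2(H[0,1]-H[1,0],H[0,0]+H[1,1]); R=np.array([[np.cos(th),-np.sin(th)],[np.sin(th),np.cos(th)]])
print('nest',mc,np.degrees(th),'res',(X-mc-m@R.T).round(4).tolist())
g=s['image'].astype(int).sum(2)[198:222,338:365]<110
yx=np.argwhere(g); print('side dark',yx.mean(0)+[198,338],yx.min(0)+[198,338],yx.max(0)+[198,338])
g=p['image'].astype(int).sum(2)[160:185,352:378]<110
yx=np.argwhere(g); print('top dark',yx.mean(0)+[160,352],yx.min(0)+[160,352],yx.max(0)+[160,352])
k=tri(ray(p,*cr(623,225)),ray(s,351,211)); print('knob',k,'in nest',R.T@(k[:2]-mc))
print('knob at .108 top',onz(p,*cr(623,225),.108)); print('side',onz(s,351,211,.108))
for n,t in (('pred',[0,-.044-.01]),):
    pass
print('push dir', R@[0,1], 'short leg dir',R@[-1,0])
E
```

```text
nest [0.55444174 0.26254853] 17.50008705447588 res [[-0.0009, 0.0019], [-0.0005, 0.0019], [0.002, -0.0018], [-0.0005, -0.002]]
side dark [210.68468468 351.12612613] [205 345] [216 357]
top dark [172.63809524 363.83809524] [167 358] [178 369]
knob [0.58328561 0.17541154 0.10762679] in nest [ 0.00130615 -0.09177754]
knob at .108 top [0.58264673 0.17553894 0.108     ]
side [0.58376711 0.17496634 0.108     ]
push dir [-0.30070725  0.95371649] short leg dir [-0.95371649 -0.30070725]
```

```bash
cat >> h.py <<'E'
mc=np.array([.55444,.26255]); yaw=np.radians(17.5); Rn=np.array([[np.cos(yaw),-np.sin(yaw)],[np.sin(yaw),np.cos(yaw)]])
def nest(w): return np.r_[Rn.T@(np.array(w)[:2]-mc),w[2]]
def world(n): return np.r_[mc+Rn@np.array(n)[:2],n[2]]
def tooldelta(tgt_world):
    o=telemetry.get_obs(); return Ro.from_euler('xyz',o['orientation'],degrees=True).inv().apply(tgt_world-o['ee_pos'])*1000
E
python3 - <<'E'
from h import *
p=imaging.snapshot('top'); s=imaging.snapshot('side')
print('button',tri(ray(p,436,209),ray(s,330,275)), 'selector',tri(ray(p,425,177),ray(s,367,265)))
cr=lambda u,v:(240+u/5-.4,120+v/(600/140)-.4)
for n,c in (('slotend',(510,270)),('front',(470,255)),('back',(690,210))): print(n,nest(onz(p,*cr(*c),.057)))
print(tooldelta(world([.001,-.138,.25])))
E
```

```text
button [0.51696791 0.03369933 0.0935365 ] selector [0.58105168 0.05258366 0.08623388]
slotend [-0.00165859 -0.04937681  0.057     ]
front [ 0.00975297 -0.03591055  0.057     ]
back [ 0.00494907 -0.1278757   0.057     ]
[ 608.90739919 -572.93094868  -35.42487816]
```

Emit:
drive_tool(claw=[0,0,0,0,0,0,0,0,0,0,0,0], slide=[[5,-5,-20],[25,-23,-20],[27,-26,0],[27,-26,0],[27,-26,0],[27,-26,0],[27,-26,0],[27,-26,0],[27,-26,0],[27,-26,0],[27,-26,0],[20,-20,0]], twist=[0,0,0,0,0,0,0,0,0,0,0,0])

```text
time_s: 2.2
ee_pos: [0.3826, -0.2381, 0.2549]
orientation: [180.0, -0.0, 17.3]
contact_force: [-0.1, -0.5, 0.5]
opening: 0.156
gripper_force: 0.0
```

```bash
python3 -c "
from h import *
print(tooldelta(world([.001,-.138,.25])),telemetry.get_obs()['orientation'])"
```

```text
[ 314.54576575 -288.83314344    5.07356635] [ 1.79992445e+02 -4.57534139e-02  1.73159815e+01]
```

Emit:
drive_tool(claw=[0,0,0,0,0,0,0,0,0,0,0,0], slide=[[27,-25,0],[28,-26,0],[28,-26,0],[28,-26,0],[28,-26,0],[28,-26,0],[28,-26,0],[28,-26,0],[28,-26,0],[28,-26,0],[22,-20,0],[10,-8,0]], twist=[0,0,0,0,0,0,0,0,0,0,0,0])

```text
time_s: 3.2
ee_pos: [0.5948, 0.1295, 0.2544]
orientation: [-180.0, -0.1, 17.4]
contact_force: [-0.1, -0.0, -0.1]
opening: 0.006
gripper_force: 0.0
```

```bash
python3 -c "
from h import *
print(tooldelta(world([.001,-.138,.09])),telemetry.get_obs()['orientation'],telemetry.get_obs()['ee_pos'])
p=imaging.snapshot('wrist');save(p,'w1');print(boxes_of(p,'knob')[:2],p['xyz'],p['attitude'],p['K'])"
```

```text
[  2.38493413  -0.94378415 164.40471153] [-1.79959609e+02 -5.56357412e-02  1.74146022e+01] [0.59478032 0.12946511 0.25440161]
[{'location': [0.5857, 0.1764, 0.1159], 'confidence': 0.88}] [0.65837489 0.14956221 0.42426665] [ 1.66014747e+02  1.76999217e-02 -7.26050300e+01] [[277.03520728   0.         321.70738476]
 [  0.         277.03520728 202.65064593]
 [  0.           0.           1.        ]]
```

View pics/w1.png

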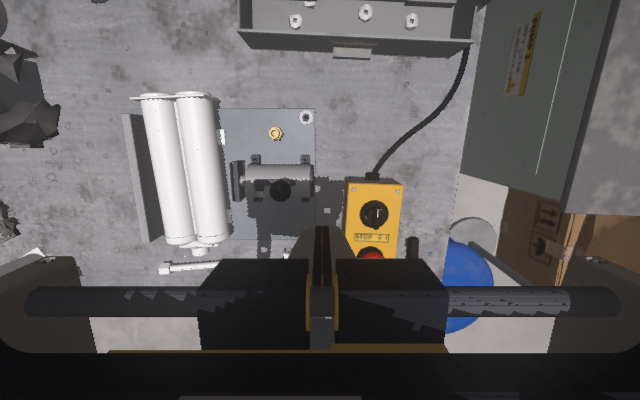

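The wrist view shows the ball at (280,190) with the closed fingertips behind it at about (322,235), clear of the yellow box. I'll descend behind the ball.

Emit:
drive_tool(claw=[0,0,0,0,0,0,0], slide=[[2,-1,10],[0,0,35],[0,0,35],[0,0,35],[0,0,30],[0,0,17],[0,0,0]], twist=[0,0,0,0,0,0,0])

```text
time_s: 3.88
ee_pos: [0.5911, 0.1251, 0.0882]
orientation: [-180.0, 0.4, 17.2]
contact_force: [-0.3, -0.2, 0.0]
opening: 0.005
gripper_force: 0.0
```

```bash
python3 -c "
from h import *
o=telemetry.get_obs();print(nest(o['ee_pos']),o['orientation'],o['contact_force'])
p=imaging.snapshot('wrist');save(p,'w2');b=boxes_of(p,'knob')[:1];print([nest(x['location']) for x in b])
s=imaging.snapshot('side');b=boxes_of(s,'knob')[:1];print([nest(x['location']) for x in b])
t=imaging.snapshot('top');b=boxes_of(t,'knob')[:1];print([nest(x['location']) for x in b])
"
```

```text
[-0.00638457 -0.14210503  0.08824093] [-179.97778805    0.43506446   17.20063347] [-0.34718561 -0.15563141  0.02934305]
[array([ 0.00537319, -0.09223465,  0.1134    ])]
[array([-0.00566235, -0.09431236,  0.1045    ])]
[array([-0.13236436, -0.09211042,  0.0221    ])]
```

View pics/w2.png

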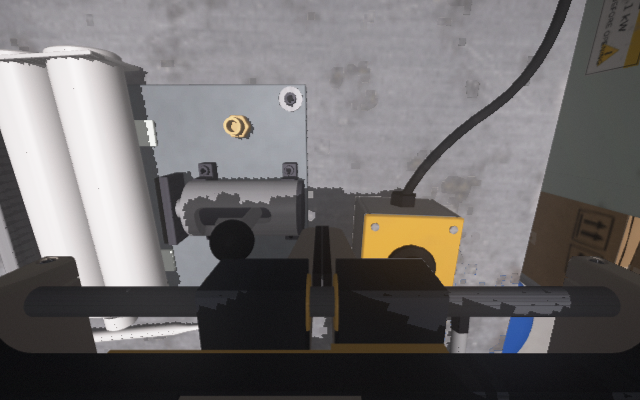

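The wrist view shows the ball at (231,240) and the closed fingertips behind it at about (322,235). There is a gap between them, so I'll centre in x and close it.

Emit:
drive_tool(claw=[0,0,0,0,0,0], slide=[[4,-3,0],[3,-4,0],[0,-4,0],[0,-3,0],[0,0,0],[0,0,0]], twist=[0,0,0,0,0,0])

```text
time_s: 4.68
ee_pos: [0.5972, 0.1434, 0.0925]
orientation: [180.0, 0.0, 17.3]
contact_force: [0.5, -0.1, 0.7]
opening: 0.003
gripper_force: 0.0
```

```bash
python3 -c "
from h import *
o=telemetry.get_obs();print(nest(o['ee_pos']),o['orientation'],o['contact_force'])
"
```

```text
[ 0.00499644 -0.12650018  0.09252731] [1.79999123e+02 1.39138254e-02 1.73294652e+01] [ 0.53107427 -0.14646793  0.6765268 ]
```

Emit:
drive_tool(claw=[0,0,0,0,0,0,0,0,0,0], slide=[[-3,-2,0],[0,-3,0],[0,-3,0],[0,-3,0],[0,-3,0],[0,-3,0],[0,-3,0],[0,-3,0],[0,-3,0],[0,0,0]], twist=[0,0,0,0,0,0,0,0,0,0])

```text
time_s: 5.52
ee_pos: [0.5869, 0.1668, 0.0926]
orientation: [179.9, 0.0, 17.3]
contact_force: [1.1, -4.2, -0.2]
opening: 0.009
gripper_force: 2.1
```

```bash
python3 -c "
from h import *
o=telemetry.get_obs();print(nest(o['ee_pos']),o['orientation'],o['contact_force'])
p=imaging.snapshot('wrist');b=boxes_of(p,'knob')[:1];print([nest(x['location']) for x in b])
s=imaging.snapshot('side');b=boxes_of(s,'knob')[:1];print([nest(x['location']) for x in b])
"
```

```text
[ 0.00217766 -0.10110928  0.09261438] [1.79945364e+02 2.86413941e-03 1.73179942e+01] [ 1.08073176 -4.2050513  -0.20204516]
[array([ 0.00711711, -0.07506436,  0.115     ])]
[array([-0.00824449, -0.07756057,  0.0874    ])]
```

Emit:
drive_tool(claw=[0,0,0,0,0,0,0,0,0,0], slide=[[0,-2,0],[0,-3,0],[0,-3,0],[0,-3,0],[0,-3,0],[0,-3,0],[0,-3,0],[0,-2,0],[0,-2,0],[0,0,0]], twist=[0,0,0,0,0,0,0,0,0,0])

```text
time_s: 6.55
ee_pos: [0.58, 0.1892, 0.0926]
orientation: [179.9, -0.0, 17.3]
contact_force: [2.0, -8.0, -0.7]
opening: 0.004
gripper_force: 3.9
```

Emit:
drive_tool(claw=[0,0,0,0,0], slide=[[0,-1,0],[0,-1,0],[0,-1,0],[0,0,0],[0,0,0]], twist=[0,0,0,0,0])

```text
time_s: 6.97
ee_pos: [0.5797, 0.1905, 0.0928]
orientation: [179.8, -0.0, 17.3]
contact_force: [5.0, -15.4, 2.5]
opening: 0.005
gripper_force: 7.9
```

```bash
python3 -c "
from h import *
o=telemetry.get_obs();print(nest(o['ee_pos']),o['orientation'],o['contact_force'])
p=imaging.snapshot('wrist');save(p,'w3');b=boxes_of(p,'knob')[:1];print([nest(x['location']) for x in b])
s=imaging.snapshot('side');b=boxes_of(s,'knob')[:1];print([nest(x['location']) for x in b])
"
```

```text
[ 0.00243224 -0.0763476   0.09278446] [ 1.79797663e+02 -1.46603851e-02  1.73345634e+01] [  4.95156471 -15.42988143   2.46699415]
[array([ 0.00718811, -0.05422102,  0.1122    ])]
[array([-0.00650324, -0.05441283,  0.0865    ])]
```

View pics/w3.png

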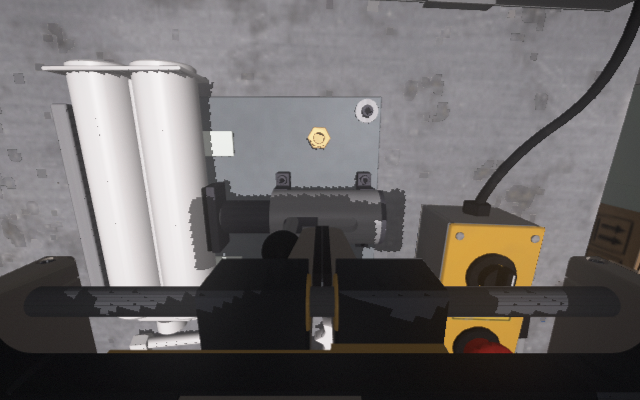

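The wrist view shows the cartridge up against the rail with the pad on it, and the ball at (280,245). The force has risen to about 16 N. A small extra push will show whether the bolt is at its stop.

Emit:
drive_tool(claw=[0,0,0,0,0], slide=[[0,-1,0],[0,-1,0],[0,0,0],[0,0,0],[0,0,0]], twist=[0,0,0,0,0])

```text
time_s: 7.58
ee_pos: [0.5795, 0.1914, 0.0929]
orientation: [179.7, -0.0, 17.4]
contact_force: [5.2, -20.9, 1.9]
opening: 0.007
gripper_force: 10.7
```

```bash
python3 -c "
from h import *
o=telemetry.get_obs();print(nest(o['ee_pos']),o['orientation'],o['contact_force'])
"
```

```text
[ 0.00254414 -0.0754296   0.0929012 ] [ 1.79713419e+02 -2.48469700e-02  1.73506302e+01] [  5.2106068  -20.90645459   1.86711672]
```

Emit:
drive_tool(claw=[0,0,0,0,0,0,0,0], slide=[[0,4,0],[0,6,0],[10,6,0],[20,2,0],[15,0,0],[0,0,0],[0,0,0],[0,0,0]], twist=[0,0,0,0,0,0,0,0])

```text
time_s: 8.25
ee_pos: [0.6258, 0.1909, 0.0922]
orientation: [-180.0, 0.1, 17.3]
contact_force: [0.1, -0.4, -0.4]
opening: 0.006
gripper_force: 0.0
```

```bash
python3 -c "
from h import *
o=telemetry.get_obs();print(nest(o['ee_pos']),o['orientation'],o['contact_force'])
p=imaging.snapshot('wrist');save(p,'w4');b=boxes_of(p,'knob')[:1];print([nest(x['location']) for x in b])
s=imaging.snapshot('side');b=boxes_of(s,'knob')[:1];print([nest(x['location']) for x in b]); a=s['image'][180:260,260:400]
cv2.imwrite('pics/s4.png',np.vstack([p['image'][:,:,::-1],cv2.resize(a[40-40:40],(640,180))[:,:,::-1]]))
for c,y0,x0,w in ((s,198,340,30),):
  g=c['image'].astype(int).sum(2)[190:222,330:365]<90; yx=np.argwhere(g); print(yx.min(0)+[190,330],yx.max(0)+[190,330])
"
```

```text
[ 0.04652466 -0.08979512  0.09215763] [-1.79978121e+02  7.01038973e-02  1.72941959e+01] [ 0.14048372 -0.37897688 -0.43096779]
[]
[array([-0.00589062, -0.05513025,  0.105     ])]
[196 337] [205 346]
```

View pics/s4.png

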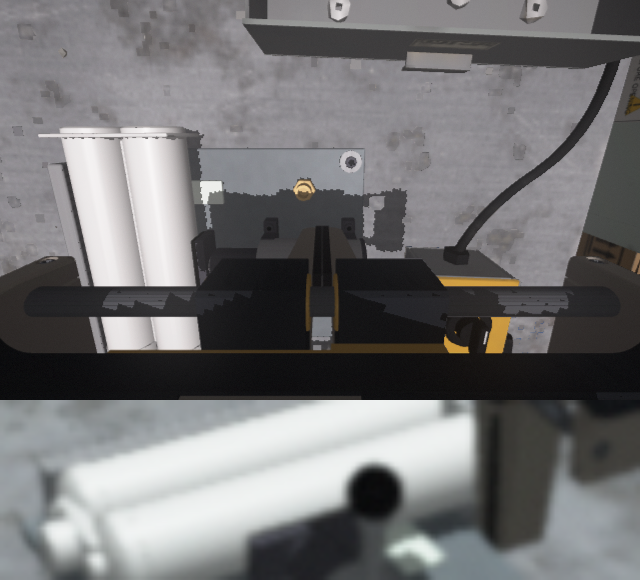

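The cartridge lies against and parallel to the rail, and the handle is upright. In the side view the ball is at px (341.6,200.5), and the finger is clear on the +x side.

```bash
python3 -c "
from h import *
s=imaging.snapshot('side'); print(nest(onz(s,341.7,200.5,.108)),nest(onz(s,351.1,210.7,.108)))
o=telemetry.get_obs();print(nest(o['ee_pos']))
"
```

```text
[ 0.00294613 -0.05448386  0.108     ] [ 0.00226816 -0.09162159  0.108     ]
[ 0.04679497 -0.08990259  0.09269111]
```

Emit:
drive_tool(claw=[0,0,0,0,0,0,0,0,0], slide=[[0,-8,-5],[0,-12,-5],[0,-12,0],[0,-6,0],[-7,0,0],[-7,0,0],[-4,0,0],[0,0,0],[0,0,0]], twist=[0,0,0,0,0,0,0,0,0])

```text
time_s: 9.25
ee_pos: [0.5979, 0.2214, 0.1026]
orientation: [180.0, 0.0, 17.3]
contact_force: [0.4, -0.2, 0.6]
opening: 0.004
gripper_force: 0.0
```

```bash
python3 -c "
from h import *
o=telemetry.get_obs();print(nest(o['ee_pos']),o['orientation'],o['contact_force'])
s=imaging.snapshot('side'); cv2.imwrite('pics/s5.png',cv2.resize(s['image'][140:260,260:420],(800,600),interpolation=2)[:,:,::-1])
"
```

```text
[ 0.0290214  -0.05234099  0.10262401] [1.79995894e+02 6.10054306e-03 1.72722991e+01] [ 0.3791075  -0.21264148  0.55384666]
```

View pics/s5.png

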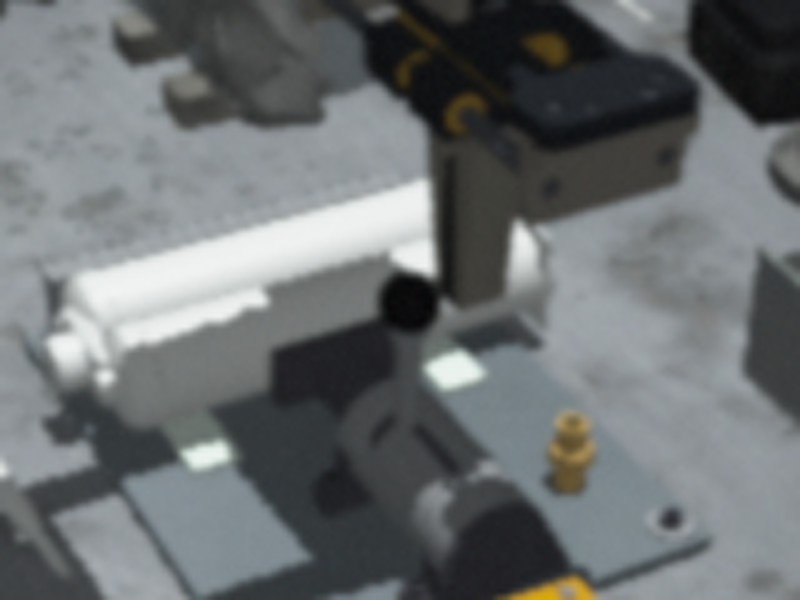

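The side view shows the ball at crop (410,302), the pin at the front end of the slot, and the finger just to the +x side of the ball. I'll start turning gently.

Emit:
drive_tool(claw=[0,0,0,0,0,0,0], slide=[[-3,0,0],[-3,0,0],[-3,0,0],[-3,0,0],[-3,0,0],[0,0,0],[0,0,0]], twist=[0,0,0,0,0,0,0])

```text
time_s: 9.88
ee_pos: [0.5835, 0.2173, 0.1026]
orientation: [-180.0, 0.0, 17.3]
contact_force: [0.5, 0.3, -0.6]
opening: 0.006
gripper_force: 0.0
```

```bash
python3 -c "
from h import *
o=telemetry.get_obs();print(nest(o['ee_pos']),o['orientation'],o['contact_force'])
"
```

```text
[ 0.0141153  -0.05191206  0.10257794] [-1.79997410e+02  1.56014257e-02  1.72910814e+01] [ 0.47325827  0.30967821 -0.55746512]
```

Emit:
drive_tool(claw=[0,0,0,0,0,0,0,0,0], slide=[[-4,0,-1],[-4,0,-1],[-4,0,0],[-4,0,0],[-4,0,1],[-4,0,1],[-4,0,1],[0,0,0],[0,0,0]], twist=[0,0,0,0,0,0,0,0,0])

```text
time_s: 10.63
ee_pos: [0.5567, 0.2089, 0.1015]
orientation: [-180.0, 0.0, 17.3]
contact_force: [0.2, 0.7, 0.1]
opening: 0.006
gripper_force: 0.0
```

```bash
python3 -c "
from h import *
o=telemetry.get_obs();print(nest(o['ee_pos']),o['orientation'],o['contact_force'])
s=imaging.snapshot('side');print([nest(x['location']) for x in boxes_of(s,'knob')[:1]])
"
```

```text
[-0.01393043 -0.05183338  0.10150624] [-1.79999083e+02  1.94737544e-02  1.72905962e+01] [0.17382129 0.68853357 0.07825842]
[array([-0.03777128, -0.05315199,  0.0963    ])]
```

Emit:
drive_tool(claw=[0,0,0,0,0,0,0,0,0,0,0,0], slide=[[-4,0,1],[-4,0,2],[-4,0,2],[-3,0,2],[-3,0,2],[-3,0,2],[-3,0,2],[-3,0,3],[-3,0,3],[-2,0,2],[0,0,0],[0,0,0]], twist=[0,0,0,0,0,0,0,0,0,0,0,0])

```text
time_s: 11.73
ee_pos: [0.5276, 0.1999, 0.0812]
orientation: [-180.0, -0.1, 17.3]
contact_force: [1.9, 0.1, 3.9]
opening: 0.003
gripper_force: 2.3
```

```bash
python3 -c "
from h import *
o=telemetry.get_obs();print(nest(o['ee_pos']),o['orientation'],o['contact_force'])
s=imaging.snapshot('side');print([nest(x['location']) for x in boxes_of(s,'knob')[:1]])
"
```

```text
[-0.04442223 -0.0516997   0.08119479] [-1.79996851e+02 -1.44069855e-01  1.72944393e+01] [1.86757824 0.07746171 3.9105504 ]
[array([-0.0589849 , -0.05558557,  0.0725    ])]
```

Emit:
drive_tool(claw=[0,0,0,0,0], slide=[[-1,0,1],[-1,0,1],[0,0,1],[0,0,0],[0,0,0]], twist=[0,0,0,0,0])

```text
time_s: 12.25
ee_pos: [0.5269, 0.1997, 0.0794]
orientation: [-180.0, -0.3, 17.3]
contact_force: [1.9, -0.4, 14.8]
opening: 0.006
gripper_force: 7.0
```

```bash
python3 -c "
from h import *
o=telemetry.get_obs();print(nest(o['ee_pos']),o['orientation'],o['contact_force'])
"
```

```text
[-0.04520806 -0.05166629  0.07937324] [-179.99247076   -0.27462566   17.29469889] [ 1.92385699 -0.37226537 14.83215445]
```

At the stop (15 N). I'll lift away to the +x side and check.

Emit:
drive_tool(claw=[0,0,0,0,0,0,0,0,0,0,0,0], slide=[[1,0,-5],[2,0,-15],[2,2,-25],[2,10,-35],[0,25,-35],[0,35,-20],[0,40,0],[0,40,0],[0,40,0],[0,30,0],[0,10,0],[0,0,0]], twist=[0,0,0,0,0,0,0,0,0,0,0,0])

```text
time_s: 13.25
ee_pos: [0.5997, -0.0218, 0.2107]
orientation: [-180.0, 0.1, 17.1]
contact_force: [-0.2, -0.3, 1.0]
opening: 0.003
gripper_force: 0.0
```

```bash
python3 -c "
from h import *
o=telemetry.get_obs();print(nest(o['ee_pos']),o['contact_force'])
for c in ('side','top','wrist'):
  s=imaging.snapshot(c);print(c,[(n,nest(x['location']).round(4)) for n in ('knob','cartridge','pad') for x in boxes_of(s,n)[:1]]); save(s,c+'9')
t=cv2.imread('pics/top9.png')[120:260,240:400];s=cv2.imread('pics/side9.png')[160:265,260:420]
cv2.imwrite('pics/f.png',np.hstack([cv2.resize(t,(400,350),interpolation=2),cv2.resize(s,(400,350),interpolation=2)]))
"
```

```text
[-0.04239391 -0.28480536  0.21071963] [-0.17657927 -0.31396387  1.03373791]
side [('knob', array([-0.0588, -0.0551,  0.0701])), ('cartridge', array([-0.0012,  0.0549,  0.0507])), ('pad', array([-0.0083,  0.0118,  0.045 ]))]
top [('knob', array([-0.051 , -0.0488,  0.0772])), ('cartridge', array([0.0115, 0.0705, 0.0525])), ('pad', array([0.0019, 0.0087, 0.0471]))]
wrist [('knob', array([-0.0483, -0.0533,  0.0719])), ('cartridge', array([0.0151, 0.0483, 0.0559])), ('pad', array([0.0057, 0.0093, 0.0455]))]
```

View pics/f.png

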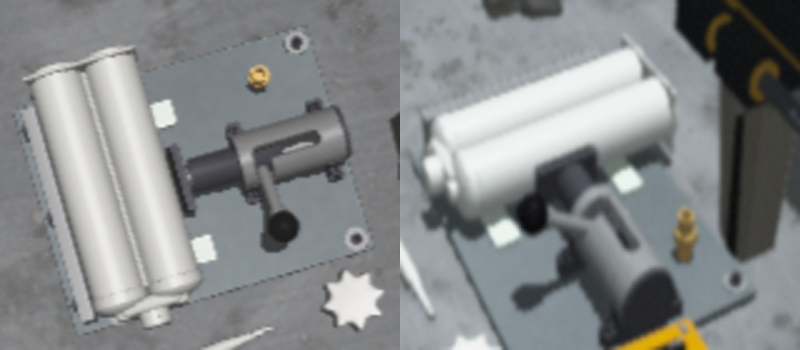

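The pictures show the handle down in the short leg with the ball at (284,227) in the top crop. The cartridge is flat against the rail with the pad on it, the bystanders look unmoved, and the finger is clear. I'm handing the job in.

```bash
python3 -c "
from h import *
print(env.finish_job())"
```

```text
the job is handed in; nothing more can be done
None
```

I handed the job in with the bolt pushed to its stop and the handle turned down to the end of the short leg; the last pictures show the cartridge square against the rail and the cap, mixer nozzle and brass fitting apparently unmoved, but no verdict came back.

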